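# Load the weighing queue in reverse order

## Robot

A 7-joint arm with a two-finger parallel gripper is mounted at the origin on a cart in front of the work surface, level with it; the furniture and walls round the work are solid. World frame = base frame: x ahead of the robot, y to its left, z up, the work surface at z = 0. Lengths are in m, angles in degrees, forces in N, time in s.
With the tool pointing down it reaches from about 0.425 to 0.875 m from the base axis. Payload 4.7 kg.
Tool frame: the origin (TCP) lies on the mounting face of the last link; the fingertips stand 182 mm ahead of it and the grasp point (between the pads) lies 164 mm ahead of it; z points along the fingers, x is the direction in which the jaws open and shut, and the axes are right-handed (so a half turn about z gives the same grasp; the last joint's range is limited). The gripper opens to 87 mm and grips with 3 to 60 N. Pads are 19 mm wide; open, the fingers measure 117 mm over their backs; the gripper's body (75 mm by 190 mm) begins 51 mm behind the grasp point.
Start: joints at [69.047, 18.392, -4.016, 83.108, 1.295, 78.541, -3.26], TCP at [0.241, -0.604, 0.405] pointing down, gripper open.
Joint ranges: [-163.93, 163.93], [-17.29, 119.83], [-79.2, 71.16], [3.27, 140.29], [-89.18, 269.18], [5.43, 117.66], [-154.24, 154.24]. Speed limits (degrees/s): [147.25, 147.25, 180, 180, 180, 180, 180].

## Interface

Orientations are given as [roll, pitch, yaw] about the fixed x, y, z axes, in that order (R = Rz(yaw) Ry(pitch) Rx(roll)).
In Python, from cell import status, cams, env, outline_of, landmark_of gives the robot as it stands. The module is installed in compiled form; this text tells all that it offers.
- The arm moves only by the tool jog_arm, never from a script. Its argument "rows" is a list of rows, each a list of 7 numbers: the closure, from 0 (fully open) to 1 (shut), then the shift along the tool's x, y, z in m, then the turn, a rotation vector about the tool's x, y, z in degrees. A call has 1 to 12 rows; each row shifts and turns the commanded pose from where the row before left it, along the tool's axes as they then stand; what a row does not reach is not made up. A row lasts 1/12 s, in which the tool goes at most 41.7 mm and 7.16 degrees, less where a joint would pass 70% of its speed; a pose out of reach is approached as far as the arm can. A call with a gripper value outside its range is refused whole. The fingers move at their own pace and stop on an object; "grip_force" is the grip in N (left out, the last holds). Time passes only in rows, so rows that do not move let the fingers close. It gives the time, the measured TCP pose, the force and the opening at its end, in the units of the state.
- status.get_obs(): the state, without advancing time (a new reading comes with each control period).
- cams.read_camera(name): name is "scene" or "top" or "wrist"; returns (picture, depth): 384x512x3 uint8, red, green, blue; 384x512 float32, m along the optical axis (not along the pixel's ray), 0 where there is no reading.
- cams.camera_params(name): a dict with "vfov" (degrees; the focal length in pixels is half the picture's height over the tangent of half this angle, whatever the lens; pixels are square), "cx", "cy" (the principal point, pixels), "eye" and "attitude" of the camera in the world. Camera axes: x right, y up, looking along -z (the intrinsics and any distortion apply to the point x, -y, -z); pixel columns grow to the right and rows downward; lengths in m; the calibration is good to about 2 mm. A picture is of the moment at which its call begins: read the wrist's pose just before it. camera_params takes no time and is no camera call; for the wrist camera it gives the pose at the moment of the call.
- env.sign_off(): hands the job in, once; it reports no verdict.
Trained networks look in the newest picture that a camera, given by its name, has taken for a name from the list of things; names that differ only in an ending like _2 or _b are one class to them, and where a whole thing is asked for, a point or a joint stands for the part that bears it (a point fixed in the world has none). Each returns a list of dicts, best first, with "conf" (0 to 1); they miss things now and then, are a little off and sometimes report something else, mostly with a low value. They report only what shows in the picture. A call takes as long as a camera call. They do not tell look-alikes from the thing itself.
- outline_of(camera, name): "pixels" (384x512 bool, what is visible of it) and "box" ([left, top, right, bottom] in pixels, round what is visible of it).
- landmark_of(camera, name): "position" ([row, column] in pixels: a listed point, or the origin of a listed thing).
The state is a dict: "time_s": time; "qpos": joint angles; "joint_velocities": joint speeds; "effort": joint torques, N m; "tool_pos": TCP position; "tool_rot": TCP orientation; "force": force on the tool from outside, world axes, zero at the start; "wrist_torque": the same for the moment, N m; "grip_width": finger opening in m.
Only numpy, scipy, OpenCV 4.12 (cv2) and the standard library are available. Lean on these libraries where they do the work, as an engineer would, in place of code of your own. Each camera call takes 0.05 s, during which the arm holds its last target. There are 200 camera calls.

## Task

The four capped vials in the dark grey rack have to be weighed last one first: move them all to the green rack, one to a bay, in reverse order, so that the vial that stood leftmost in the grey rack ends rightmost in the green rack, the second from the left ends second from the right, and so on (left and right as seen from the robot). Keep every vial upright and leave all four standing flat on the floor of their bays, released.

Things in the scene. Friction and masses are not known exactly. Their poses are not given: they have to be found in the camera images.
- source_rack: dark grey flat rack, 55 wide (its x) x 214 long (its y) x 21 mm high at its two end cheeks, fixed to the table. Origin: centre of its underside, at table height. Its x points away from the robot and its y to the robot's left, within 0.35 rad. Its plate is 3 mm thick, its upper side 12 mm above the table; four round coloured seats stand on it in a row along its y, at y = +78, +26, -26, -78 mm (left to right).
- queue_rack: green rack, 55 wide (its x) x 214 long (its y), fixed to the table, with a row of four open square bays 49 x 49 mm, centred at x = 0 and y = +78, +26, -26, -78 mm (left to right) in its own frame. Outer walls and ribs between bays are 3 mm thick; their tops lie 16 mm above the table, the tops of the end cheeks 21 mm, the floor of the bays 12 mm. Origin: centre of its underside, at table height. Its x points away from the robot and its y to the robot's left, within 0.35 rad.
- black_mid (a point): vial with a black screw cap and a glass body with a small pale label, 24 mm diameter (cap 20 mm), 51 mm high, about 18 g, standing upright. This point is its centre, half-way up (25.5 mm above its underside); z is its axis, pointing up to the cap. The underside starts 15 mm above the table, inside a seat's rim.
- blue_mid (a point): vial with a dark blue screw cap and a glass body with a small pale label, 24 mm diameter (cap 20 mm), 51 mm high, about 18 g, standing upright. This point is its centre, half-way up (25.5 mm above its underside); z is its axis, pointing up to the cap. The underside starts 15 mm above the table, inside a seat's rim.
- red_mid (a point): vial with a red screw cap and a glass body with a small pale label, 24 mm diameter (cap 20 mm), 51 mm high, about 18 g, standing upright. This point is its centre, half-way up (25.5 mm above its underside); z is its axis, pointing up to the cap. The underside starts 15 mm above the table, inside a seat's rim.
- white_mid (a point): vial with a white screw cap and a glass body with a small pale label, 24 mm diameter (cap 20 mm), 51 mm high, about 18 g, standing upright. This point is its centre, half-way up (25.5 mm above its underside); z is its axis, pointing up to the cap. The underside starts 15 mm above the table, inside a seat's rim.
- seat_black: black round seat, a shallow dish of 39 mm diameter and 8 mm height standing on the dark grey rack, fixed there; inner diameter 33 mm, floor 3 mm. At the start the vial with the black cap stands in it, so it keeps showing where that vial stood. Origin: centre of its underside, 12 mm above the table; its rim is at 20 mm above the table.
- seat_blue: dark blue round seat, a shallow dish of 39 mm diameter and 8 mm height standing on the dark grey rack, fixed there; inner diameter 33 mm, floor 3 mm. At the start the vial with the dark blue cap stands in it, so it keeps showing where that vial stood. Origin: centre of its underside, 12 mm above the table; its rim is at 20 mm above the table.
- seat_red: red round seat, a shallow dish of 39 mm diameter and 8 mm height standing on the dark grey rack, fixed there; inner diameter 33 mm, floor 3 mm. At the start the vial with the red cap stands in it, so it keeps showing where that vial stood. Origin: centre of its underside, 12 mm above the table; its rim is at 20 mm above the table.
- seat_white: white round seat, a shallow dish of 39 mm diameter and 8 mm height standing on the dark grey rack, fixed there; inner diameter 33 mm, floor 3 mm. At the start the vial with the white cap stands in it, so it keeps showing where that vial stood. Origin: centre of its underside, 12 mm above the table; its rim is at 20 mm above the table.
Things that resemble listed ones, but are neither listed nor needed, are in the scene too. What is shaped like the part that bears white_mid but yellow is not meant.

How it is judged (in metres and radians):
At the end, for the whole second after the job is handed in: Each vial is upright (0.12 rad) and at rest on the floor of the green rack (height within 5 mm), within 13 mm along and across the rack of the centre of its bay: vials from places 1, 2, 3, 4 from the left of the grey rack are in bays 4, 3, 2, 1 from the left (((y of seat_black in the frame of source_rack between 0.068 and 0.088 m and y of black_mid in the frame of queue_rack between -0.091 and -0.065 m) or (y of seat_black in the frame of source_rack between 0.016 and 0.036 m and y of black_mid in the frame of queue_rack between -0.039 and -0.013 m) or (y of seat_black in the frame of source_rack between -0.036 and -0.016 m and y of black_mid in the frame of queue_rack between 0.013 and 0.039 m) or (y of seat_black in the frame of source_rack between -0.088 and -0.068 m and y of black_mid in the frame of queue_rack between 0.065 and 0.091 m)) and x of black_mid in the frame of queue_rack between -0.013 and 0.013 m and z of black_mid in the frame of queue_rack between 0.0325 and 0.0425 m and angle between each of black_mid, blue_mid, red_mid, white_mid's own z axis and vertical below 0.12 rad and linear speed of each of vial_black, vial_blue, vial_red, vial_white below 0.02 m/s and ((y of seat_blue in the frame of source_rack between 0.068 and 0.088 m and y of blue_mid in the frame of queue_rack between -0.091 and -0.065 m) or (y of seat_blue in the frame of source_rack between 0.016 and 0.036 m and y of blue_mid in the frame of queue_rack between -0.039 and -0.013 m) or (y of seat_blue in the frame of source_rack between -0.036 and -0.016 m and y of blue_mid in the frame of queue_rack between 0.013 and 0.039 m) or (y of seat_blue in the frame of source_rack between -0.088 and -0.068 m and y of blue_mid in the frame of queue_rack between 0.065 and 0.091 m)) and x of blue_mid in the frame of queue_rack between -0.013 and 0.013 m and z of blue_mid in the frame of queue_rack between 0.0325 and 0.0425 m and ((y of seat_red in the frame of source_rack between 0.068 and 0.088 m and y of red_mid in the frame of queue_rack between -0.091 and -0.065 m) or (y of seat_red in the frame of source_rack between 0.016 and 0.036 m and y of red_mid in the frame of queue_rack between -0.039 and -0.013 m) or (y of seat_red in the frame of source_rack between -0.036 and -0.016 m and y of red_mid in the frame of queue_rack between 0.013 and 0.039 m) or (y of seat_red in the frame of source_rack between -0.088 and -0.068 m and y of red_mid in the frame of queue_rack between 0.065 and 0.091 m)) and x of red_mid in the frame of queue_rack between -0.013 and 0.013 m and z of red_mid in the frame of queue_rack between 0.0325 and 0.0425 m and ((y of seat_white in the frame of source_rack between 0.068 and 0.088 m and y of white_mid in the frame of queue_rack between -0.091 and -0.065 m) or (y of seat_white in the frame of source_rack between 0.016 and 0.036 m and y of white_mid in the frame of queue_rack between -0.039 and -0.013 m) or (y of seat_white in the frame of source_rack between -0.036 and -0.016 m and y of white_mid in the frame of queue_rack between 0.013 and 0.039 m) or (y of seat_white in the frame of source_rack between -0.088 and -0.068 m and y of white_mid in the frame of queue_rack between 0.065 and 0.091 m)) and x of white_mid in the frame of queue_rack between -0.013 and 0.013 m and z of white_mid in the frame of queue_rack between 0.0325 and 0.0425 m); the robot touches nothing.
It fails at once if a vial is tipped by more than 0.6 rad (angle between any of black_mid, blue_mid, red_mid, white_mid's own z axis and vertical above 0.6 rad).
It also fails if it takes over 117 s, if anything falls off the work surface, if the arm or the gripper's body presses on something with over 40 N, if the wrist force passes 120 N, or if a joint passes its speed limit or range.

## Working session

There is one attempt and no reset: what is moved stays moved. The work goes in short steps, Python scripts to look and compute and a tool call to move; the robot and the scene stay as the last step left them, time stands still between calls to the robot, and variables do not carry over. Pictures are saved under pics/ and viewed, about 12 in all and at most 16, crops included, and the job is handed in when it is done.

Besides the shell and the picture viewer there is one more tool, called after "Request:" as name([rows], argument=value, ...), one row to a line, values as JSON. jog_arm: Moves the arm, as the interface text tells. Its arguments: {"type":"object","properties":{"rows":{"type":"array"},"grip_force":{"type":"number"}},"required":["rows"]}

```bash
mkdir -p pics
cat > h.py <<'E'
import numpy as np, cv2
from scipy.spatial.transform import Rotation as R
from cell import status, cams, env, outline_of, landmark_of
def save(n,im,s=1): cv2.imwrite(f'pics/{n}.png',cv2.resize(im[:,:,::-1],None,fx=s,fy=s))
E
python3 - <<'E'
from h import *
print(status.get_obs())
for c in ('scene','top','wrist'):
    print(c,cams.camera_params(c)); im,d=cams.read_camera(c); save(c+'0',im,1.5 if c!='wrist' else 1)
    np.save(c+'_d.npy',d)
    for n in ('source_rack','queue_rack','seat_black','seat_blue','seat_red','seat_white','black_mid','blue_mid','red_mid','white_mid'):
        print(c,n,[(round(q['conf'],2),np.round(q['position'],1).tolist()) for q in landmark_of(c,n)[:4]])
E
```

```text
{'time_s': 0.0, 'qpos': array([69.04715515, 18.4390864 , -4.01646173, 83.1753143 ,  1.29845032,
       78.54194521, -3.25883872]), 'joint_velocities': array([-0.04610968,  0.05037867,  0.06048065,  0.00221202, -0.00754878,
       -0.02005961, -0.04333086]), 'effort': array([ 5.87280938e-04, -4.91287744e+01, -4.03830204e-01, -3.12524199e+01,
       -6.39863173e-02,  4.37680143e-02,  1.84476576e-04]), 'tool_pos': array([ 0.24086438, -0.60349739,  0.40365742]), 'tool_rot': array([ 1.79991071e+02,  1.10903602e-01, -6.82346723e+01]), 'force': array([0.74693374, 0.13448915, 0.5567233 ]), 'wrist_torque': array([-0.02701971,  0.02249524,  0.0192498 ]), 'grip_width': 0.08691205368464569}
scene {'vfov': 56.71577150303393, 'cx': 250.79742835012127, 'cy': 189.8941001933075, 'eye': array([-0.04314102, -0.49126004,  0.55157106]), 'attitude': array([ 54.4455429 ,  -0.24535746, -46.99446411])}
scene source_rack [(0.96, [237.6, 330.3])]
scene queue_rack [(0.59, [171.0, 204.4])]
scene seat_black [(0.67, [238.1, 333.7])]
scene seat_blue [(0.41, [232.5, 318.9]), (0.36, [216.8, 303.7])]
scene seat_red [(
[... 640 characters left out ...]
2, [173.3, 312.6])]
top seat_red [(0.59, [183.6, 370.5])]
top seat_white [(0.53, [175.6, 310.9])]
top black_mid [(0.61, [181.5, 357.5]), (0.61, [180.3, 374.3])]
top blue_mid [(0.5, [178.6, 330.3])]
top red_mid [(0.41, [181.0, 376.4])]
top white_mid [(0.66, [212.2, 309.7]), (0.47, [173.2, 313.7])]
wrist {'vfov': 68.20729353788448, 'cx': 255.9695095639116, 'cy': 193.03928880687934, 'eye': array([ 0.30087519, -0.57927685,  0.38484401]), 'attitude': array([-1.39835019e+01,  1.06447839e-02, -6.83200699e+01])}
wrist source_rack []
wrist queue_rack []
wrist seat_black []
wrist seat_blue []
wrist seat_red []
wrist seat_white []
wrist black_mid []
wrist blue_mid []
wrist red_mid []
wrist white_mid []
```

View pics/top0.png

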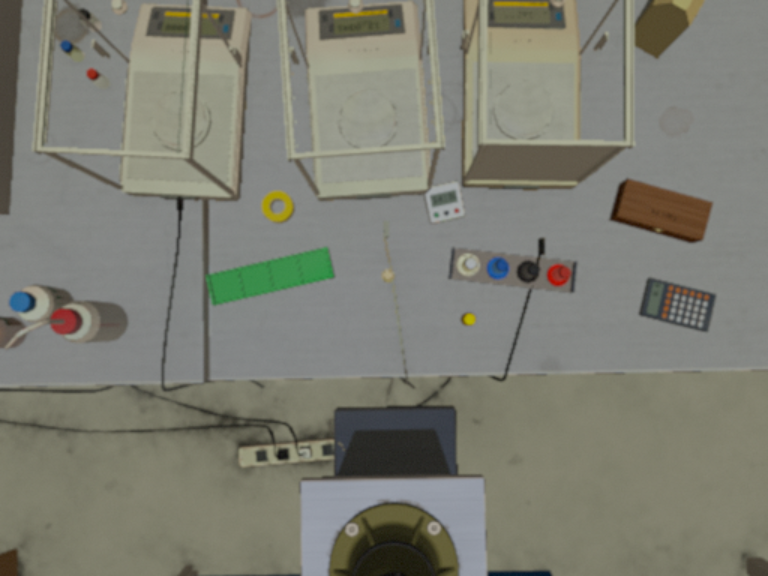

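View pics/scene0.png

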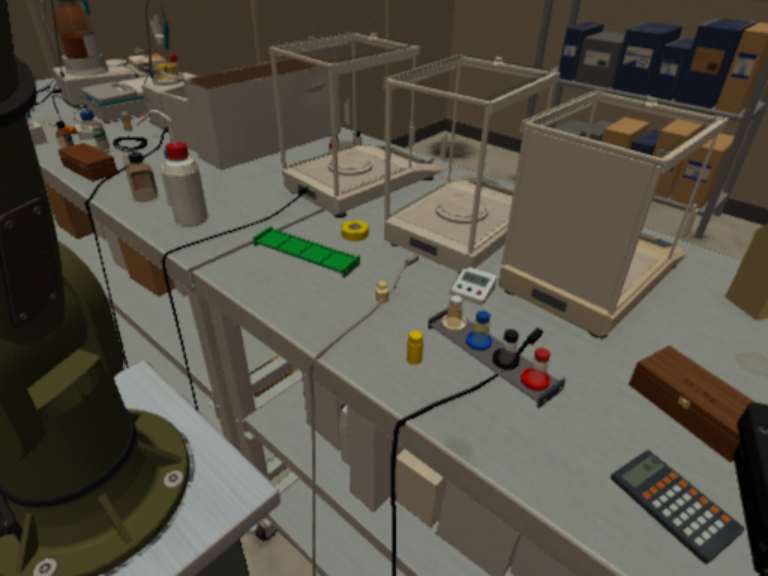

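```bash
cat >> h.py <<'E'
def ray(p,rc):
    f=192/np.tan(np.radians(p['vfov']/2)); r,c=rc
    v=np.array([(c-p['cx'])/f,-(r-p['cy'])/f,-1.])
    return np.array(p['eye']),R.from_euler('xyz',p['attitude'],degrees=True).apply(v)
def onz(p,rc,z):
    e,v=ray(p,rc); return e+v*(z-e[2])/v[2]
def tri(a,b):
    (e1,v1),(e2,v2)=a,b
    A=np.stack([v1,-v2],1); t=np.linalg.lstsq(A,e2-e1,rcond=None)[0]
    P,Q=e1+t[0]*v1,e2+t[1]*v2
    return (P+Q)/2,np.linalg.norm(P-Q)
def rect(p,px,z):
    "rack outline (bool) -> centre and yaw of long side, on plane z"
    c=max(cv2.findContours(px.astype(np.uint8),0,1)[0],key=cv2.contourArea)[:,0,:]
    w=np.array([onz(p,(y,x),z)[:2] for x,y in c],np.float32)
    (cx,cy),s,a=cv2.minAreaRect(w*1000)
    b=cv2.boxPoints(((cx,cy),s,a)); e=b[1]-b[0]; g=b[2]-b[1]
    l=e if np.hypot(*e)>np.hypot(*g) else g
    l=l if l[1]>0 else -l
    return np.round([cx,cy],1),np.round(s,1),round(float(np.degrees(np.arctan2(-l[0],l[1]))),2)
E
python3 - <<'E'
from h import *
pt,ps=cams.camera_params('top'),cams.camera_params('scene')
L={'black':((181.5,352.5),(235.5,339.2)),'blue':((178.6,330.8),(217.7,322.8)),'red':((182.,372.4),(245.5,359.3)),'white':((176,311.5),(208.7,303.9)),'yellowdecoy':((212.2,311),(230,277))}
for n,(a,b) in L.items(): print(n,*[np.round(x,4) for x in tri(ray(pt,a),ray(ps,b))],np.round(onz(pt,a,.0405),4))
d=np.load('top_d.npy')
for c in ('top','scene'):
    im,_=cams.read_camera(c)
    for n in ('source_rack','queue_rack'):
        for o in outline_of(c,n)[:2]: print(c,n,o['conf'],o['box'],rect(cams.camera_params(c),o['pixels'],.018))
im,_=cams.read_camera('scene'); save('scene_crop',im[190:280,270:390],6)
E
```

```text
black [ 0.5001 -0.2442  0.0272] 0.0053 [ 0.4977 -0.2394  0.0405]
blue [ 0.5098 -0.1899  0.0397] 0.0122 [ 0.5062 -0.1847  0.0405]
red [ 0.497  -0.2933  0.0327] 0.0043 [ 0.4953 -0.2896  0.0405]
white [ 0.5159 -0.1387  0.034 ] 0.005 [ 0.5138 -0.136   0.0405]
yellowdecoy [ 0.4234 -0.1353  0.0261] 0.0037 [ 0.4222 -0.1324  0.0405]
top source_rack 0.89 [298.6, 165.3, 383.3, 192.4] (array([ 505.3, -215.8]), array([215.8,  54.6]), -7.77)
top source_rack 0.46 [311.3, 172.1, 318.7, 179.3] (array([ 516.9, -141. ]), array([18.1, 18.2]), 88.53)
top queue_rack 0.95 [138.9, 163.7, 226.3, 204.0] (array([503.9, 201.6]), array([ 57.2, 219.6]), 12.33)
scene source_rack 0.93 [289.6, 204.5, 375.4, 268.8] (array([ 498.5, -217. ]), array([227. ,  64.7]), -7.3)
scene source_rack 0.43 [310.8, 221.0, 327.6, 232.3] (array([ 503.7, -192.9]), array([37. , 37.8]), 28.44)
scene queue_rack 0.96 [169.4, 153.9, 241.6, 182.8] (array([494.9, 196.7]), array([ 70.7, 233. ]), 11.86)
```

View pics/scene_crop.png

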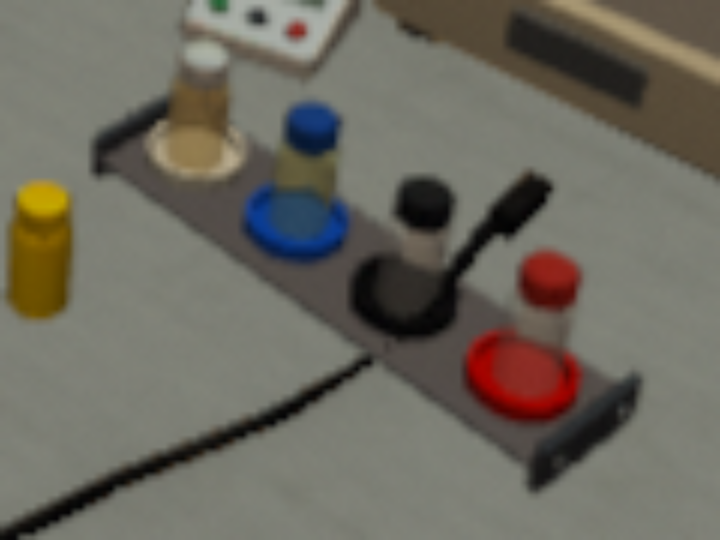

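Run:
```python
from h import *
d={}
for c in ('top','scene'):
    p=cams.camera_params(c); f=192/np.tan(np.radians(p['vfov']/2)); D=np.load(c+'_d.npy')
    r,k=np.mgrid[:384,:512]; V=np.stack([(k-p['cx'])/f,-(r-p['cy'])/f,-np.ones_like(D)],-1)*D[...,None]
    P=R.from_euler('xyz',p['attitude'],degrees=True).apply(V.reshape(-1,3))+p['eye']; P=P[(D>0).ravel()]
    for y in np.arange(-.36,.36,.06):
        m=(abs(P[:,1]-y)<.03)&(P[:,2]>.06)&(P[:,0]>.53)&(P[:,0]<.9)&(P[:,2]<.6)
        q=P[m]; 
        if len(q): i=q[:,0].argsort()[:3]; print(c,round(y,2),len(q),np.round(q[i[len(i)//2]],3), 'maxz',round(q[:,2].max(),3))
    m=(P[:,0]>.45)&(P[:,0]<.56)&(P[:,1]>.35)&(P[:,1]<.7)&(P[:,2]>.05);print('left stuff',P[m].min(0) if m.any() else 0)
    # table & rack heights
    for t in [(.45,0),(.505,.2),(.5,-.215)]:
        m=np.hypot(P[:,0]-t[0],P[:,1]-t[1])<.015; print(c,t,np.round(np.median(P[m,2]),4))
```

```text
top -0.36 486 [ 0.644 -0.332  0.29 ] maxz 0.304
top -0.3 1821 [ 0.645 -0.274  0.061] maxz 0.305
top -0.24 1917 [ 0.647 -0.269  0.061] maxz 0.316
top -0.18 1425 [ 0.65  -0.203  0.297] maxz 0.304
top -0.12 1022 [ 0.651 -0.138  0.213] maxz 0.305
top -0.06 1375 [ 0.642 -0.048  0.061] maxz 0.324
top 0.0 1410 [0.636 0.027 0.06 ] maxz 0.334
top 0.06 1324 [0.636 0.078 0.315] maxz 0.336
top 0.12 1316 [0.633 0.118 0.321] maxz 0.323
top 0.24 1501 [0.636 0.249 0.319] maxz 0.324
top 0.3 971 [0.637 0.28  0.062] maxz 0.335
left stuff [0.4504632  0.45988596 0.05014707]
top (0.45, 0) -0.0003
top (0.505, 0.2) 0.0122
top (0.5, -0.215) 0.0123
scene -0.36 649 [ 0.642 -0.332  0.288] maxz 0.302
scene -0.3 3731 [ 0.642 -0.327  0.077] maxz 0.305
scene -0.24 3013 [ 0.645 -0.265  0.295] maxz 0.316
scene -0.18 2633 [ 0.647 -0.16   0.301] maxz 0.304
scene -0.12 1207 [ 0.649 -0.136  0.143] maxz 0.304
scene -0.06 1217 [ 0.64  -0.034  0.316] maxz 0.322
scene 0.0 848 [0.636 0.029 0.316] maxz 0.334
scene 0.06 650 [0.634 0.085 0.315] maxz 0.333
scene 0.12 1243 [0.631 0.119 0.304] maxz 0.322
scene 0.24 1021 [0.634 0.248 0.308] maxz 0.322
scene 0.3 469 [0.637 0.279 0.316] maxz 0.325
left stuff [0.45002458 0.46181059 0.05388757]
scene (0.45, 0) -0.0007
scene (0.505, 0.2) 0.0126
scene (0.5, -0.215) 0.0139
```

```bash
cat >> h.py <<'E'
def plan(xyz,yaw,n,clo=0):
    "n equal rows to a tool-down pose"
    o=status.get_obs(); y0=o['tool_rot'][2]; d=(np.array(xyz)-o['tool_pos'])/n; dy=(yaw-y0)/n; out=[]
    for i in range(n):
        r=R.from_euler('xyz',[180,0,y0+dy*i],degrees=True)
        out.append([clo,*np.round(r.inv().apply(d),4).tolist(),0,0,round(-dy,2)])
    print(str(out).replace(' ',''))
E
python3 -c "
from h import *
plan([.5,-.225,.32],0,12)"
```

```text
[[0,-0.0213,-0.0317,0.0071,0,0,np.float64(-5.69)],[0,-0.0181,-0.0337,0.0071,0,0,np.float64(-5.69)],[0,-0.0146,-0.0353,0.0071,0,0,np.float64(-5.69)],[0,-0.0111,-0.0366,0.0071,0,0,np.float64(-5.69)],[0,-0.0074,-0.0375,0.0071,0,0,np.float64(-5.69)],[0,-0.0036,-0.0381,0.0071,0,0,np.float64(-5.69)],[0,0.0002,-0.0382,0.0071,0,0,np.float64(-5.69)],[0,0.004,-0.038,0.0071,0,0,np.float64(-5.69)],[0,0.0077,-0.0374,0.0071,0,0,np.float64(-5.69)],[0,0.0114,-0.0365,0.0071,0,0,np.float64(-5.69)],[0,0.0149,-0.0352,0.0071,0,0,np.float64(-5.69)],[0,0.0184,-0.0335,0.0071,0,0,np.float64(-5.69)]]
```

Request:
jog_arm([
  [0,-0.0213,-0.0317,0.0071,0,0,-5.69],
  [0,-0.0181,-0.0337,0.0071,0,0,-5.69],
  [0,-0.0146,-0.0353,0.0071,0,0,-5.69],
  [0,-0.0111,-0.0366,0.0071,0,0,-5.69],
  [0,-0.0074,-0.0375,0.0071,0,0,-5.69],
  [0,-0.0036,-0.0381,0.0071,0,0,-5.69],
  [0,0.0002,-0.0382,0.0071,0,0,-5.69],
  [0,0.004,-0.038,0.0071,0,0,-5.69],
  [0,0.0077,-0.0374,0.0071,0,0,-5.69],
  [0,0.0114,-0.0365,0.0071,0,0,-5.69],
  [0,0.0149,-0.0352,0.0071,0,0,-5.69],
  [0,0.0184,-0.0335,0.0071,0,0,-5.69],
])

```text
time_s: 3.0
tool_pos: [0.5005, -0.2234, 0.3197]
tool_rot: [180.0, -0.0, 0.3]
force: [0.4, -1.0, 0.1]
grip_width: 0.087
```

Request:
jog_arm([
  [0,0,0,0,0,0,0],
  [0,0,0,0,0,0,0],
  [0,0,0,0,0,0,0],
])

```text
time_s: 3.25
tool_pos: [0.4996, -0.2255, 0.3196]
tool_rot: [180.0, 0.0, 0.0]
force: [-0.4, -0.3, -0.1]
grip_width: 0.0873
```

```bash
cat > look.py <<'E'
from h import *
import sys
tag=sys.argv[1]; names=sys.argv[2:]
o=status.get_obs(); p=cams.camera_params('wrist'); im,D=cams.read_camera('wrist'); save(tag,im); np.save(tag+'_d.npy',D)
print(np.round(o['tool_pos'],4),np.round(o['tool_rot'],2),np.round(p['eye'],4),np.round(p['attitude'],2),o['time_s'])
Z={'mid':.0405,'rack':0.}
for n in names:
    z=.0405 if 'mid' in n else .012 if 'seat' in n else 0.
    for q in landmark_of('wrist',n)[:2]: print(n,round(q['conf'],2),np.round(q['position'],1),np.round(onz(p,q['position'],z),4))
    if 'rack' in n:
        for q in outline_of('wrist',n)[:1]: print(n,q['conf'],q['box'],rect(p,q['pixels'],.018))
E
python3 look.py w1 source_rack seat_white seat_blue seat_black seat_red white_mid blue_mid black_mid red_mid
```

```text
[ 0.4996 -0.2255  0.3196] [1.7996e+02 2.0000e-02 1.0000e-02] [ 0.499  -0.1601  0.2996] [-13.96   0.11  -0.07] 3.25
source_rack 0.79 [176.9 260.1] [ 0.5028 -0.2167  0.    ]
source_rack 0.7 [222.6, 60.7, 309.8, 281.3] (array([ 507., -193.]), array([172.3,  56.2]), -7.77)
seat_white 0.72 [ 97.6 273.6] [ 0.5155 -0.1367  0.012 ]
seat_blue 0.87 [154.5 264.5] [ 0.507  -0.1914  0.012 ]
seat_blue 0.72 [213.7 259.6] [ 0.5022 -0.2542  0.012 ]
seat_black 0.57 [200.8 263.1] [ 0.5059 -0.24    0.012 ]
seat_red 0.61 [246.9 249.5] [ 0.4912 -0.2924  0.012 ]
white_mid 0.71 [ 97. 276.] [ 0.5159 -0.1386  0.0405]
white_mid 0.61 [ 90.9 171.5] [ 0.4255 -0.1334  0.0405]
blue_mid 0.76 [156.6 269.4] [ 0.5107 -0.1902  0.0405]
black_mid 0.61 [212.7 260.4] [ 0.5027 -0.2439  0.0405]
red_mid 0.56 [259.5 255.8] [ 0.4982 -0.2929  0.0405]
```

View pics/w1.png

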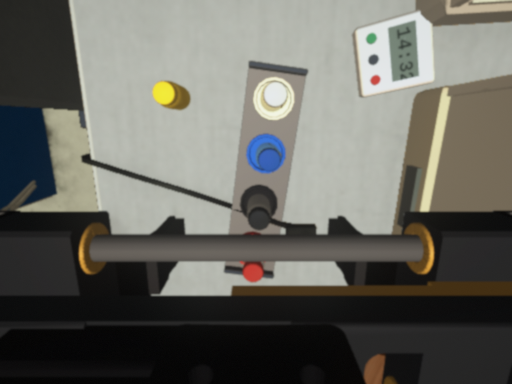

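Run:
```python
from h import *
p=cams.camera_params('wrist');pt=cams.camera_params('top');D=np.load('w1_d.npy')
for n,a,t in [('white',(92,275),(175,311.5)),('blue',(158,267),(178,331.5)),('black',(217,260),(180.3,352)),('red',(271,253),(182.2,372.5))]:
    e,v=ray(p,a); d=np.median(D[int(a[0])-2:int(a[0])+3,int(a[1])-2:int(a[1])+3]); print(n,'depth',np.round(e+v*d,4),'tri',*[np.round(x,4) for x in tri(ray(p,a),ray(pt,t))])
for a in [(125,262),(183,252)]:
    e,v=ray(p,a);print('plate',np.round(e+v*D[a],4))
```

```text
white depth [ 0.5136 -0.1365  0.066 ] tri [ 0.515  -0.135   0.0513] 0.0009
blue depth [ 0.5078 -0.188   0.0663] tri [ 0.5123 -0.1984 -0.0306] 0.0031
black depth [ 0.5021 -0.2391  0.0662] tri [ 0.4994 -0.2291  0.0923] 0.0051
red depth [ 0.4959 -0.2908  0.0662] tri [ 0.494  -0.2799  0.0845] 0.0044
plate [ 0.5046 -0.162   0.0119]
plate [ 0.4945 -0.2201  0.0135]
```

Request:
jog_arm([
  [0.3,0.005,-0.03,0.002,0,0,0],
  [0.3,0.005,-0.03,0.01,0,0,0],
  [0.3,0.0054,-0.028,0.02,0,0,0],
  [0.3,0,0,0.03,0,0,0],
  [0.3,0,0,0.025,0,0,0],
  [0.3,0,0,0.0256,0,0,0],
  [0.3,0,0,0,0,0,0],
], grip_force=15)

```text
time_s: 4.38
tool_pos: [0.5127, -0.1364, 0.2023]
tool_rot: [-179.8, 0.5, 0.1]
force: [-1.4, -0.1, -0.1]
grip_width: 0.0616
```

```bash
python3 look.py w2 white_mid seat_white
```

```text
[ 0.5127 -0.1364  0.2023] [-1.7983e+02  4.8000e-01  8.0000e-02] [ 0.5118 -0.0709  0.1826] [-1.375e+01  5.600e-01 -1.000e-02] 4.3833
white_mid 0.89 [252.8 265.3] [ 0.5155 -0.1391  0.0405]
seat_white 0.93 [233.4 264.5] [ 0.5156 -0.1393  0.012 ]
```

View pics/w2.png

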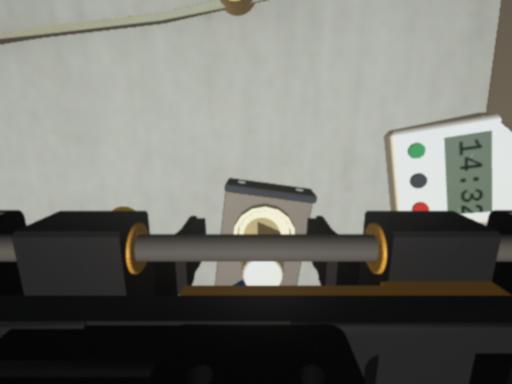

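Request:
jog_arm([
  [0.3,0.002,0.001,0,0,0,0],
  [1,0,0,0,0,0,0],
  [1,0,0,0,0,0,0],
  [1,0,0,0,0,0,0],
  [1,0,0,0,0,0,0],
  [1,0,0,0,0,0,0],
  [1,0,0,0,0,0,0],
  [1,0,0,0,0,0,0],
])

```text
time_s: 5.2
tool_pos: [0.5171, -0.138, 0.2069]
tool_rot: [180.0, 0.0, 0.0]
force: [0.2, 0.3, 0.4]
grip_width: 0.022
```

Request:
jog_arm([
  [1,0,0,-0.02,0,0,0],
  [1,0,0,-0.035,0,0,0],
  [1,0,0,-0.035,0,0,0],
  [1,0,-0.02,0,0,0,0],
  [1,0,-0.034,0,0,0,0],
  [1,0,-0.034,0,0,0,0],
  [1,0,-0.034,0,0,0,0],
  [1,0,-0.034,0,0,0,0],
  [1,0,-0.034,0,0,0,0],
  [1,0,-0.03,0,0,0,0],
  [1,0,-0.018,0,0,0,0],
  [1,0,0,0,0,0,0],
])

```text
time_s: 6.2
tool_pos: [0.5161, 0.1053, 0.2972]
tool_rot: [-179.8, -0.0, 0.5]
force: [-0.0, 0.8, -0.4]
grip_width: 0.0223
```

Request:
jog_arm([
  [1,0,0,0,0,0,0],
  [1,0,0,0,0,0,0],
])

```text
time_s: 6.37
tool_pos: [0.517, 0.0988, 0.2967]
tool_rot: [179.9, 0.0, -0.0]
force: [-0.1, -0.4, 0.5]
grip_width: 0.0225
```

```bash
python3 look.py w3 queue_rack white_mid
```

```text
[0.517  0.0988 0.2967] [ 1.7994e+02  3.0000e-02 -2.0000e-02] [0.5164 0.1643 0.2767] [-13.97   0.11  -0.1 ] 6.3667
queue_rack 0.91 [188.8, 0.0, 294.3, 198.9] (array([506.9, 181.3]), array([ 54.9, 171.8]), 11.78)
white_mid 0.94 [247.4 258.8] [0.5183 0.055  0.0405]
```

View pics/w3.png

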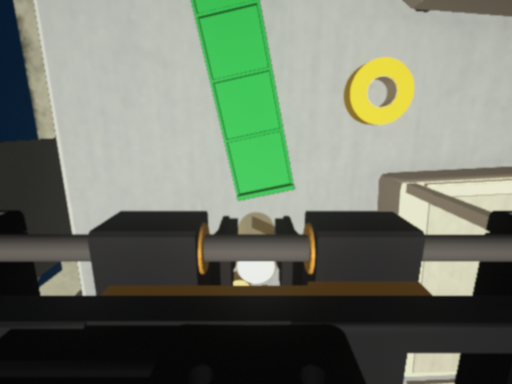

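Run:
```python
from h import *
p=cams.camera_params('wrist')
for n,a,z in [('cheekL',(198,239),.021),('cheekR',(187,294),.021),('rib43 L',(140,222.5),.016),('rib43 R',(130,280.5),.016),('rib32L',(81,210),.016),('rib32R',(70,270),.016),('rib21L',(17,197),.016),('rib21R',(3,259),.016)]: print(n,np.round(onz(p,a,z),4))
th=np.radians(12.1)
for c in ([.504,.2015],):
    for y in (.078,.026,-.026,-.078): print(np.round([c[0]-np.sin(th)*y,c[1]+np.cos(th)*y],4))
```

```text
cheekL [0.5002 0.0956 0.021 ]
cheekR [0.5512 0.106  0.021 ]
rib43 L [0.4858 0.1487 0.016 ]
rib43 R [0.5382 0.1574 0.016 ]
rib32L [0.4766 0.1989 0.016 ]
rib32R [0.5284 0.2076 0.016 ]
rib21L [0.468  0.2483 0.016 ]
rib21R [0.519  0.2582 0.016 ]
[0.4876 0.2778]
[0.4985 0.2269]
[0.5095 0.1761]
[0.5204 0.1252]
```

Request:
jog_arm([
  [1,0.003,-0.027,0.005,0,0,0],
  [1,0,0,0.025,0,0,0],
  [1,0,0,0.025,0,0,0],
  [1,0,0,0.02,0,0,0],
  [1,0,0,0.01,0,0,0],
  [1,0,0,0.005,0,0,0],
  [1,0,0,0.0022,0,0,0],
  [1,0,0,0,0,0,0],
  [1,0,0,0,0,0,0],
])

```text
time_s: 7.32
tool_pos: [0.5206, 0.127, 0.2058]
tool_rot: [-180.0, -0.1, 0.0]
force: [0.0, 0.3, -0.4]
grip_width: 0.0223
```

Request:
jog_arm([
  [1,0,0,0.001,0,0,0],
  [1,0,0,0.0005,0,0,0],
  [1,0,0,0,0,0,0],
  [0.3,0,0,0,0,0,0],
  [0.3,0,0,0,0,0,0],
  [0.3,0,0,0,0,0,0],
  [0.3,0,0,0,0,0,0],
  [0.3,0,0,0,0,0,0],
])

```text
time_s: 7.98
tool_pos: [0.5199, 0.127, 0.2031]
tool_rot: [180.0, 0.0, 0.0]
force: [-1.1, 0.1, -0.5]
grip_width: 0.0478
```

Request:
jog_arm([
  [0.3,0,0,-0.02,0,0,0],
  [0.3,0,0,-0.03,0,0,0],
  [0.3,0,0,-0.03,0,0,0],
  [0.3,0,0.03,-0.012,0,0,0],
  [0.3,0,0.03,0,0,0,0],
  [0.3,0,0,0,0,0,0],
  [0.3,0,0,0,0,0,0],
])

```text
time_s: 8.57
tool_pos: [0.5201, 0.0648, 0.2953]
tool_rot: [179.9, -0.0, -0.2]
force: [-0.4, 0.1, 0.7]
grip_width: 0.0609
```

```bash
python3 look.py w4 queue_rack white_mid
```

```text
[0.5201 0.0648 0.2953] [ 1.7994e+02 -1.0000e-02 -2.1000e-01] [0.5197 0.1302 0.2753] [-13.97   0.08  -0.29] 8.5667
queue_rack 0.71 [126.5 255.8] [0.5192 0.1265 0.    ]
queue_rack 0.67 [ 36.6 234.8] [0.5011 0.2036 0.    ]
queue_rack 0.57 [192.1, 0.0, 291.8, 164.3] (array([510.7, 164.4]), array([ 54.6, 136. ]), 11.58)
white_mid 0.87 [127.9 258.9] [0.5218 0.126  0.0405]
```

View pics/w4.png

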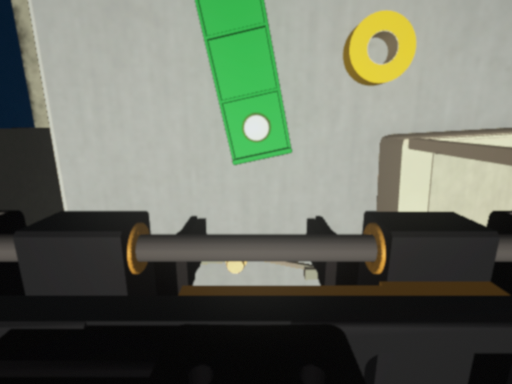

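Request:
jog_arm([
  [0.3,0,0.02,0,0,0,0],
  [0.3,-0.005,0.036,0,0,0,0],
  [0.3,-0.005,0.036,0,0,0,0],
  [0.3,0,0.036,0,0,0,0],
  [0.3,0,0.036,0,0,0,0],
  [0.3,0,0.036,0,0,0,0],
  [0.3,0,0.034,0,0,0,0],
  [0.3,0,0.0205,0,0,0,0],
  [0.3,0,0,0.01,0,0,0],
  [0.3,0,0,0.03,0,0,0],
  [0.3,0,0,0.01,0,0,0],
  [0.3,0,0,0,0,0,0],
])

```text
time_s: 9.77
tool_pos: [0.5089, -0.1856, 0.2419]
tool_rot: [-179.8, 0.4, 0.2]
force: [-0.2, -0.1, 0.2]
grip_width: 0.061
```

```bash
python3 look.py w5 blue_mid seat_blue
```

```text
[ 0.5089 -0.1856  0.2419] [-179.79    0.36    0.19] [ 0.508  -0.1201  0.2222] [-13.71   0.44   0.1 ] 9.7667
blue_mid 0.87 [227.9 261.9] [ 0.5108 -0.1888  0.0405]
seat_blue 0.91 [217.  260.5] [ 0.51   -0.1906  0.012 ]
```

Request:
jog_arm([
  [0.3,0,0,0.02,0,0,0],
  [0.3,0,0,0.013,0,0,0],
  [0.3,0,0,0.005,0,0,0],
  [0.3,0,0,0,0,0,0],
  [0.3,0,0,0,0,0,0],
  [1,0,0,0,0,0,0],
  [1,0,0,0,0,0,0],
  [1,0,0,0,0,0,0],
  [1,0,0,0,0,0,0],
  [1,0,0,0,0,0,0],
  [1,0,0,0,0,0,0],
  [1,0,0,0,0,0,0],
])

```text
time_s: 10.92
tool_pos: [0.5102, -0.1876, 0.2073]
tool_rot: [180.0, -0.0, 0.0]
force: [-0.5, 0.9, 0.4]
grip_width: 0.0222
```

Request:
jog_arm([
  [1,0,0,-0.02,0,0,0],
  [1,0,0,-0.035,0,0,0],
  [1,0,0,-0.035,0,0,0],
  [1,0,-0.02,0,0,0,0],
  [1,0,-0.036,0,0,0,0],
  [1,0,-0.036,0,0,0,0],
  [1,0,-0.036,0,0,0,0],
  [1,0,-0.036,0,0,0,0],
  [1,0,-0.036,0,0,0,0],
  [1,0,-0.036,0,0,0,0],
  [1,0,-0.036,0,0,0,0],
  [1,0,-0.036,0,0,0,0],
])

```text
time_s: 11.92
tool_pos: [0.5096, 0.1221, 0.2974]
tool_rot: [180.0, -0.0, 0.0]
force: [0.7, 0.8, -0.9]
grip_width: 0.0219
```

Request:
jog_arm([
  [1,-0.001,-0.036,0,0,0,0],
  [1,0,-0.015,0,0,0,0],
  [1,0,-0.005,0,0,0,0],
  [1,0,0,0.01,0,0,0],
  [1,0,0,0.03,0,0,0],
  [1,0,0,0.02,0,0,0],
  [1,0,0,0.01,0,0,0],
  [1,0,0,0,0,0,0],
  [1,0,0,0,0,0,0],
])

```text
time_s: 12.67
tool_pos: [0.5092, 0.1751, 0.2269]
tool_rot: [180.0, 0.1, -0.1]
force: [0.5, -0.1, 0.5]
grip_width: 0.0223
```

Request:
jog_arm([
  [1,0,-0.002,0.012,0,0,0],
  [1,0,0,0.006,0,0,0],
  [1,0,0,0.0035,0,0,0],
  [1,0,0,0.001,0,0,0],
  [1,0,0,0,0,0,0],
  [1,0,0,0,0,0,0],
  [0.3,0,0,0,0,0,0],
  [0.3,0,0,0,0,0,0],
  [0.3,0,0,0,0,0,0],
  [0.3,0,0,0,0,0,0],
  [0.3,0,0,0,0,0,0],
  [0.3,0,0,0,0,0,0],
])

```text
time_s: 13.67
tool_pos: [0.5089, 0.1785, 0.2048]
tool_rot: [180.0, -0.0, 0.0]
force: [1.0, -0.1, 0.0]
grip_width: 0.0542
```

Request:
jog_arm([
  [0.3,0,0,-0.02,0,0,0],
  [0.3,0,0,-0.035,0,0,0],
  [0.3,0,0,-0.037,0,0,0],
  [0.3,0,0.02,0,0,0,0],
  [0.3,0,0.036,0,0,0,0],
  [0.3,0,0.036,0,0,0,0],
  [0.3,0,0.036,0,0,0,0],
  [0.3,0,0.036,0,0,0,0],
  [0.3,0,0.036,0,0,0,0],
  [0.3,0,0.036,0,0,0,0],
  [0.3,0,0.036,0,0,0,0],
  [0.3,0,0.036,0,0,0,0],
])

```text
time_s: 14.67
tool_pos: [0.5088, -0.1313, 0.297]
tool_rot: [180.0, -0.0, 0.0]
force: [0.3, -0.5, -0.7]
grip_width: 0.0608
```

Request:
jog_arm([
  [0.3,-0.003,0.036,0,0,0,0],
  [0.3,-0.003,0.036,0,0,0,0],
  [0.3,0,0.03,0,0,0,0],
  [0.3,0,0.009,0.01,0,0,0],
  [0.3,0,0,0.03,0,0,0],
  [0.3,0,0,0.012,0,0,0],
  [0.3,0,0,0,0,0,0],
  [0.3,0,0,0,0,0,0],
])

```text
time_s: 15.33
tool_pos: [0.5032, -0.2393, 0.2441]
tool_rot: [-179.9, 0.1, 0.1]
force: [0.4, -0.6, 0.4]
grip_width: 0.0612
```

```bash
python3 look.py w6 black_mid seat_black
```

```text
[ 0.5032 -0.2393  0.2441] [-1.7991e+02  1.0000e-01  1.4000e-01] [ 0.5023 -0.1738  0.2243] [-13.82   0.19   0.07] 15.3333
black_mid 0.8 [228.4 255.7] [ 0.5016 -0.2441  0.0405]
black_mid 0.7 [ 69.3 272.3] [ 0.5115 -0.1422  0.0405]
seat_black 0.75 [179.7 255.7] [ 0.5015 -0.2156  0.012 ]
seat_black 0.64 [208.8 258.4] [ 0.5036 -0.2387  0.012 ]
```

View pics/w6.png

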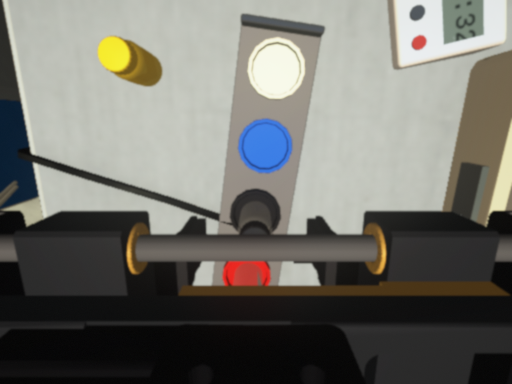

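Request:
jog_arm([
  [0.3,-0.001,0.002,0.02,0,0,0],
  [0.3,0,0,0.013,0,0,0],
  [0.3,0,0,0.004,0,0,0],
  [0.3,0,0,0,0,0,0],
  [0.3,0,0,0,0,0,0],
  [1,0,0,0,0,0,0],
  [1,0,0,0,0,0,0],
  [1,0,0,0,0,0,0],
  [1,0,0,0,0,0,0],
  [1,0,0,0,0,0,0],
  [1,0,0,0,0,0,0],
  [1,0,0,0,0,0,0],
])

```text
time_s: 16.48
tool_pos: [0.5022, -0.2426, 0.2078]
tool_rot: [180.0, -0.0, 0.0]
force: [-0.4, -0.4, 0.7]
grip_width: 0.0222
```

Request:
jog_arm([
  [1,0,0,-0.02,0,0,0],
  [1,0,0,-0.035,0,0,0],
  [1,0,0,-0.035,0,0,0],
  [1,0,-0.02,0,0,0,0],
  [1,0,-0.036,0,0,0,0],
  [1,0,-0.036,0,0,0,0],
  [1,0,-0.036,0,0,0,0],
  [1,0,-0.036,0,0,0,0],
  [1,0,-0.036,0,0,0,0],
  [1,0,-0.036,0,0,0,0],
  [1,0,-0.036,0,0,0,0],
  [1,0,-0.036,0,0,0,0],
])

```text
time_s: 17.48
tool_pos: [0.5016, 0.0671, 0.2979]
tool_rot: [180.0, -0.0, 0.0]
force: [1.8, -0.7, 0.3]
grip_width: 0.0225
```

Request:
jog_arm([
  [1,-0.003,-0.036,0,0,0,0],
  [1,0,-0.036,0,0,0,0],
  [1,0,-0.036,0,0,0,0],
  [1,0,-0.034,0,0,0,0],
  [1,0,-0.015,0,0,0,0],
  [1,0,-0.0055,0,0,0,0],
  [1,0,0,0.01,0,0,0],
  [1,0,0,0.03,0,0,0],
  [1,0,0,0.02,0,0,0],
  [1,0,0,0.012,0,0,0],
  [1,0,0,0,0,0,0],
  [1,0,0,0,0,0,0],
])

```text
time_s: 18.48
tool_pos: [0.4991, 0.2266, 0.2252]
tool_rot: [180.0, 0.1, -0.1]
force: [-0.2, 0.4, -0.3]
grip_width: 0.0221
```

Request:
jog_arm([
  [1,-0.001,-0.001,0.012,0,0,0],
  [1,0,0,0.005,0,0,0],
  [1,0,0,0.0025,0,0,0],
  [1,0,0,0.001,0,0,0],
  [1,0,0,0,0,0,0],
  [1,0,0,0,0,0,0],
  [0.3,0,0,0,0,0,0],
  [0.3,0,0,0,0,0,0],
  [0.3,0,0,0,0,0,0],
  [0.3,0,0,0,0,0,0],
  [0.3,0,0,0,0,0,0],
  [0.3,0,0,0,0,0,0],
])

```text
time_s: 19.48
tool_pos: [0.4979, 0.2289, 0.2052]
tool_rot: [180.0, -0.0, 0.0]
force: [-0.3, -0.4, -0.0]
grip_width: 0.0541
```

Request:
jog_arm([
  [0.3,0,0,-0.02,0,0,0],
  [0.3,0,0,-0.035,0,0,0],
  [0.3,0,0,-0.037,0,0,0],
  [0.3,0,0.02,0,0,0,0],
  [0.3,0,0.036,0,0,0,0],
  [0.3,0,0.036,0,0,0,0],
  [0.3,0,0.036,0,0,0,0],
  [0.3,0,0.036,0,0,0,0],
  [0.3,0,0.036,0,0,0,0],
  [0.3,0,0.036,0,0,0,0],
  [0.3,0,0.036,0,0,0,0],
  [0.3,0,0.036,0,0,0,0],
])

```text
time_s: 20.48
tool_pos: [0.4977, -0.0807, 0.2975]
tool_rot: [180.0, -0.0, 0.0]
force: [0.9, -0.1, -0.1]
grip_width: 0.0612
```

Request:
jog_arm([
  [0.3,0,0.036,0,0,0,0],
  [0.3,0,0.036,0,0,0,0],
  [0.3,0,0.036,0,0,0,0],
  [0.3,0,0.036,0,0,0,0],
  [0.3,0,0.036,0,0,0,0],
  [0.3,0,0.025,0,0,0,0],
  [0.3,0,0.007,0.01,0,0,0],
  [0.3,0,0,0.03,0,0,0],
  [0.3,0,0,0.012,0,0,0],
  [0.3,0,0,0,0,0,0],
  [0.3,0,0,0,0,0,0],
])

```text
time_s: 21.4
tool_pos: [0.4982, -0.2897, 0.2445]
tool_rot: [-179.9, 0.1, 0.1]
force: [-0.2, -0.3, 0.1]
grip_width: 0.0609
```

```bash
python3 look.py w7 red_mid seat_red
```

```text
[ 0.4982 -0.2897  0.2445] [-1.799e+02  1.000e-01  1.400e-01] [ 0.4974 -0.2243  0.2247] [-13.81   0.18   0.06] 21.4
red_mid 0.86 [228.  254.4] [ 0.4958 -0.2944  0.0405]
seat_red 0.61 [212.8 249.6] [ 0.4918 -0.2926  0.012 ]
```

Request:
jog_arm([
  [0.3,-0.001,0.001,0.02,0,0,0],
  [0.3,0,0,0.013,0,0,0],
  [0.3,0,0,0.004,0,0,0],
  [0.3,0,0,0,0,0,0],
  [0.3,0,0,0,0,0,0],
  [1,0,0,0,0,0,0],
  [1,0,0,0,0,0,0],
  [1,0,0,0,0,0,0],
  [1,0,0,0,0,0,0],
  [1,0,0,0,0,0,0],
  [1,0,0,0,0,0,0],
  [1,0,0,0,0,0,0],
])

```text
time_s: 22.55
tool_pos: [0.4972, -0.2921, 0.2083]
tool_rot: [180.0, 0.0, 0.0]
force: [-1.1, 0.7, 0.6]
grip_width: 0.0223
```

Request:
jog_arm([
  [1,0,0,-0.02,0,0,0],
  [1,0,0,-0.035,0,0,0],
  [1,0,0,-0.035,0,0,0],
  [1,0,-0.02,0,0,0,0],
  [1,0,-0.036,0,0,0,0],
  [1,0,-0.036,0,0,0,0],
  [1,0,-0.036,0,0,0,0],
  [1,0,-0.036,0,0,0,0],
  [1,0,-0.036,0,0,0,0],
  [1,0,-0.036,0,0,0,0],
  [1,0,-0.036,0,0,0,0],
  [1,0,-0.036,0,0,0,0],
])

```text
time_s: 23.55
tool_pos: [0.4966, 0.0177, 0.2984]
tool_rot: [180.0, -0.0, 0.0]
force: [0.3, -0.3, 0.2]
grip_width: 0.0223
```

Request:
jog_arm([
  [1,-0.003,-0.036,0,0,0,0],
  [1,-0.003,-0.036,0,0,0,0],
  [1,-0.003,-0.036,0,0,0,0],
  [1,0,-0.036,0,0,0,0],
  [1,0,-0.036,0,0,0,0],
  [1,0,-0.036,0,0,0,0],
  [1,0,-0.03,0,0,0,0],
  [1,0,-0.015,0,0,0,0],
  [1,0,0,0.01,0,0,0],
  [1,0,0,0.03,0,0,0],
  [1,0,0,0.02,0,0,0],
  [1,0,0,0.012,0,0,0],
])

```text
time_s: 24.55
tool_pos: [0.4872, 0.2749, 0.2231]
tool_rot: [179.8, 0.2, -0.0]
force: [-0.2, 0.4, -0.7]
grip_width: 0.0223
```

Request:
jog_arm([
  [1,0,-0.001,0,0,0,0],
  [1,0,0,0,0,0,0],
  [1,0,0,0,0,0,0],
])

```text
time_s: 24.8
tool_pos: [0.4884, 0.278, 0.2273]
tool_rot: [-180.0, -0.1, 0.0]
force: [-0.4, 1.1, -0.4]
grip_width: 0.0224
```

Request:
jog_arm([
  [1,-0.001,-0.001,0.012,0,0,0],
  [1,0,0,0.006,0,0,0],
  [1,0,0,0.003,0,0,0],
  [1,0,0,0.0005,0,0,0],
  [1,0,0,0,0,0,0],
  [1,0,0,0,0,0,0],
  [0.3,0,0,0,0,0,0],
  [0.3,0,0,0,0,0,0],
  [0.3,0,0,0,0,0,0],
  [0.3,0,0,0,0,0,0],
  [0.3,0,0,0,0,0,0],
  [0.3,0,0,0,0,0,0],
])

```text
time_s: 25.8
tool_pos: [0.4868, 0.2789, 0.2046]
tool_rot: [180.0, 0.0, 0.0]
force: [-0.5, 0.2, 1.2]
grip_width: 0.0541
```

Request:
jog_arm([
  [0.3,0,0,-0.02,0,0,0],
  [0.3,0,0,-0.035,0,0,0],
  [0.3,0,0,-0.037,0,0,0],
  [0.3,0.003,0.02,-0.01,0,0,0],
  [0.3,0.003,0.036,-0.01,0,0,0],
  [0.3,0.003,0.036,-0.01,0,0,0],
  [0.3,0.003,0.036,-0.01,0,0,0],
  [0.3,0,0.036,-0.01,0,0,0],
  [0.3,0,0.02,0,0,0,0],
  [0.3,0,0,0,0,0,0],
  [0.3,0,0,0,0,0,0],
  [0.3,0,0,0,0,0,0],
])

```text
time_s: 26.8
tool_pos: [0.4988, 0.096, 0.3467]
tool_rot: [-180.0, 0.0, 0.1]
force: [0.3, 0.8, 0.0]
grip_width: 0.0607
```

```bash
cat >> look.py <<'E'
D=np.load(tag+'_d.npy'); th=np.radians(12.); 
for n in names:
    if 'mid' not in n: continue
    for q in landmark_of('wrist',n)[:1]:
        w=onz(p,q['position'],.0375)[:2]-[.5035,.2025]; print(n,'in rack frame mm',np.round(1e3*np.array([np.cos(th)*w[0]+np.sin(th)*w[1],-np.sin(th)*w[0]+np.cos(th)*w[1]]),1),'depth',D[int(q['position'][0]),int(q['position'][1])])
        e,v=ray(p,q['position']); print(np.round(e+v*D[int(q['position'][0]),int(q['position'][1])],4))
E
python3 look.py w8 queue_rack white_mid blue_mid black_mid red_mid
```

```text
[0.4988 0.096  0.3467] [-1.7996e+02  0.0000e+00  1.0000e-01] [0.498  0.1614 0.3268] [-13.88   0.09   0.02] 26.8
queue_rack 0.97 [ 79.4 261.3] [0.5033 0.2071 0.    ]
queue_rack 0.85 [217.9, 0.0, 305.3, 186.8] (array([505. , 189.5]), array([ 55.8, 188. ]), 12.03)
white_mid 0.67 [159.3 277.5] [0.5193 0.1258 0.0405]
blue_mid 0.84 [106.4 268. ] [0.5092 0.177  0.0405]
black_mid 0.98 [ 49.7 256.6] [0.4981 0.2272 0.0405]
white_mid in rack frame mm [ -0.3 -78.7] depth 0.26384148
[0.5177 0.1286 0.0631]
blue_mid in rack frame mm [  0.4 -26. ] depth 0.25237578
[0.5083 0.1758 0.0632]
black_mid in rack frame mm [ 0. 26.] depth 0.24098542
[0.4981 0.2219 0.0636]
```

View pics/w8.png

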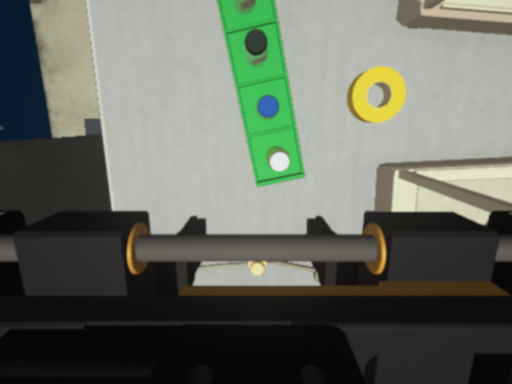

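Run:
```python
from h import *
im,D=cams.read_camera('scene'); p=cams.camera_params('scene'); th=np.radians(12.)
for n in ('red_mid','black_mid','blue_mid','white_mid'):
    for q in landmark_of('scene',n)[:1]:
        w=onz(p,q['position'],.0375)[:2]-[.5035,.2025]; print(n,q['conf'],q['position'],np.round(1e3*np.array([np.cos(th)*w[0]+np.sin(th)*w[1],-np.sin(th)*w[0]+np.cos(th)*w[1]]),1))
save('scene_end',im[120:220,130:270],5)
im,D=cams.read_camera('top'); p=cams.camera_params('top')
for q in landmark_of('top','red_mid')[:1]: print('top',q['conf'],q['position'],onz(p,q['position'],.0375))
print(np.round(status.get_obs()['joint_velocities'],2).tolist(),status.get_obs()['force'])
```

```text
red_mid 0.56 [153.6, 181.0] [-11.6  69.3]
black_mid 0.44 [159.7, 196.2] [-16.   10.4]
blue_mid 0.68 [160.9, 208.9] [ -2.6 -24.1]
white_mid 0.78 [228.3, 275.4] [-156.  -315.2]
top 0.68 [183.3, 372.1] [ 0.49224478 -0.2894233   0.0375    ]
[0.04, 0.05, -0.01, -0.0, -0.0, 0.1, 0.03] [ 0.27814282 -0.0756102   0.02671123]
```

View pics/scene_end.png

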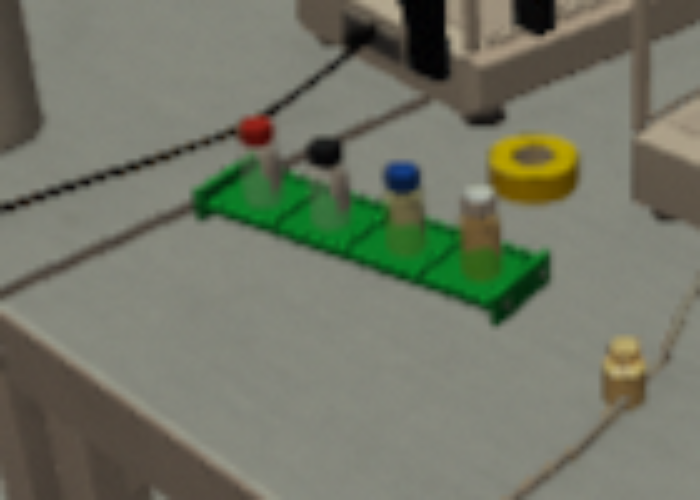

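Request:
jog_arm([
  [0.3,0,-0.03,0,0,0,0],
  [0.3,0,-0.03,0,0,0,0],
  [0.3,0,0,0,0,0,0],
  [0.3,0,0,0,0,0,0],
  [0.3,0,0,0,0,0,0],
])

```text
time_s: 28.12
tool_pos: [0.499, 0.1546, 0.3466]
tool_rot: [180.0, 0.0, 0.1]
force: [0.1, -0.4, 0.3]
grip_width: 0.0609
```

```bash
python3 look.py w9 queue_rack red_mid black_mid blue_mid
```

```text
[0.499  0.1546 0.3466] [1.7996e+02 1.0000e-02 6.0000e-02] [0.4983 0.22   0.3266] [-13.95   0.1   -0.03] 28.1167
queue_rack 0.75 [134.6 260. ] [0.5023 0.2069 0.    ]
queue_rack 0.62 [208.7, 22.3, 305.0, 234.4] (array([502.4, 203.9]), array([ 56.3, 218.8]), 11.78)
red_mid 0.67 [ 59.4 242.5] [0.4853 0.2771 0.0405]
black_mid 0.89 [114.5 255.3] [0.4971 0.2277 0.0405]
blue_mid 0.67 [167.4 265.2] [0.5071 0.1758 0.0405]
red_mid in rack frame mm [-2.3 77.4] depth 0.24283354
[0.4863 0.2725 0.0633]
black_mid in rack frame mm [-1. 26.] depth 0.2543618
[0.4972 0.2271 0.0627]
blue_mid in rack frame mm [ -2.  -27.4] depth 0.2653652
[0.5064 0.1793 0.0633]
```

All four are within about 2.5 mm of their bay centres with cap tops at 63 mm, so I'm handing in.

```bash
python3 -c "
from h import *
env.sign_off()"
```

```text
the job is handed in; nothing more can be done
```

All four vials are in the green rack in reverse order. The grey rack read white, blue, black, red from left to right, and the green rack now reads red, black, blue, white. The job was handed in at about 28 s of the 117 s allowed.

- **Position:** In the last wrist-camera checks, each vial was within about 2.5 mm of its bay centre.
- **Height and stance:** All four cap tops measured about 63 mm above the table, which matches standing flat on the bay floor. The final scene picture shows all four upright, and the gripper is open and well clear.
- **Checks that disagreed:**
  - The scene camera's landmarks were unreliable at that distance. Red and black were up to 16 mm off, and for white the network reported the yellow look-alike.
  - The top camera reported red at its old, now empty, place.
  - Top-and-wrist triangulation of the cap heights was also poor, so I relied on the depth readings and the close wrist views, which agreed.

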